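# Fit the platform onto the laboratory shaker

### The job

Fit the loose aluminium platform (its bar is the handle) onto the shaker: the carriage is parked anywhere along its stroke, so slide the platform lightly over the tips of the pins, never forcing it against them, until all four holes drop over the pins and it sits flat. Then swing the hold-down latch fully across the platform's edge and let go. Leave the glassware standing where it is.

Things in the scene. Friction and masses are not known exactly. Their poses are not given: they have to be found in the camera images.
- platform: Loose aluminium platform, 200 (x) by 160 (y) by 5 mm, 0.4 to 0.8 kg, flat on the bench; origin at the centre of its underside, z up. Four through holes, 10 mm across, at x = +-60, y = +-45 mm. Wire rails 25 mm high stand at x = +-94 mm. The same either way round.
- platform_bar (a point): Middle of the platform's steel carrying bar, 50 mm above the platform's origin, axes as the platform's. The bar is 14 mm wide (x), 16 mm tall (42 to 58 mm above the underside), runs along y and is clear for 130 mm between two end uprights (30 mm in x, at y = +-71 mm). Grip it here, fingers closing along the platform's x.
- shaker: White reciprocating shaker fixed to the bench, housing 230 (x) by 190 (y) by 70 mm tall; origin on the bench under the housing's centre. An aluminium carriage on top runs along the housing's x (the stroke). It was left parked, held firmly by its drive, anywhere within 16 mm either way of mid-stroke; where is not measured. It is never turned, nor offset in y.
- mid_stroke (a point): Point on the housing's axis 88 mm above the bench, axes as the housing's (not the carriage). The carriage has 4 steel pins, 8 mm across, at x = +-60, y = +-45 mm from its own centre, on rubber rests 88 mm above the bench. Pins rise 7 mm (noses taper to 5 mm over the top 1.5 mm). A seated platform's underside is at 88 mm; off its holes it rides on the tips at 95 mm and blocks the latch.
- latch (a joint): Hold-down latch on the carriage: steel arm, top 100 mm above the bench, pivot (vertical) at x = -50, y = -106 mm from the carriage's centre, housing axes. 0 = open, arm along -x; grows clockwise from above to its stop at 1.6 rad = home, arm along +y over the seated platform. Black round knob, 12 mm across, top at 132 mm, stands on it 40 mm from the pivot. Starts at 0 to 0.2; under 2 N turns it; stays put.
- flask: Bystander: stoppered glass volumetric flask, 74 mm across, 184 mm tall, loose; origin under its centre.
- bottle: Bystander: amber reagent bottle, 72 mm across, 150 mm tall, loose; origin under its centre.
- beaker: Bystander: empty glass beaker, 72 mm across, 90 mm tall, loose; origin under its centre.

How it is judged:
On the way:
1. the platform sits flat on the rests with all four pins in its holes, the latch still open (z of platform in the frame of shaker between 0.085 and 0.0905 m and horizontal distance between platform and shaker below 0.024 m and angle between platform's own z axis and vertical below 0.03 rad and angle between the x axis of platform and the x axis of shaker, either way round below 0.05 rad and value of joint latch below 0.6 rad), for 0.2 s.
At the end, for the whole second after the job is handed in: The platform is at rest on the shaker, flat (within 0.03 rad) with its underside no more than 2.5 mm above the rests and all four pins in its holes, and the latch is turned to at least 1.4 rad across its edge (z of platform in the frame of shaker between 0.085 and 0.0905 m and horizontal distance between platform and shaker below 0.024 m and angle between platform's own z axis and vertical below 0.03 rad and angle between the x axis of platform and the x axis of shaker, either way round below 0.05 rad and value of joint latch above 1.4 rad and linear speed of platform below 0.01 m/s); the robot touches nothing.
It fails at once if the platform is forced against a locating pin with more than 20 N (contact force between platform and pin1 above 20 N or contact force between platform and pin2 above 20 N or contact force between platform and pin3 above 20 N or contact force between platform and pin4 above 20 N).
It fails at once if the robot leans on the shaker or latch with more than 25 N (contact force between any of the fingers, the arm and shaker above 25 N).
It fails at once if glassware pushed aside (more than 20 mm) or tipped (distance of any of flask, bottle, beaker from where it was at the start of the episode above 0.02 m or angle between any of flask, bottle, beaker's own z axis and vertical above 0.3 rad).
It also fails if it takes over 54 s, if anything falls off the work surface, if the arm or the gripper's body presses on something with over 40 N, if the wrist force passes 120 N, or if a joint passes its speed limit or range.

### The arm

A 6-joint arm with a two-finger parallel gripper is mounted at the origin on the work surface. World frame = base frame: x ahead of the robot, y to its left, z up, the work surface at z = 0. Lengths are in m, angles in rad, forces in N, time in s.
With the tool pointing down it reaches from about 0.35 to 0.85 m from the base axis. Payload 8.1 kg.
Tool frame: the origin (TCP) lies at the very end of the fingers, on their centre line; the grasp point (between the pads) lies 19 mm behind it; z points along the fingers, y is the line along which they close (so a half turn about z gives the same grasp; the last joint's range is limited). The gripper opens to 93 mm and grips with 3 to 60 N. Pads are 15 mm wide; open, the fingers measure 128 mm over their backs; the gripper's body (75 mm by 188 mm) begins 65 mm behind the grasp point.
Start: joints at [-1.376, 0.13, 1.488, -0, 1.523, -0.085], TCP at [0.166, -0.577, 0.219] pointing down, gripper open.
Joint ranges: [-2.96, 2.96], [-0.89, 2.26], [0.02, 2.5], [-1.34, 4.48], [0, 2.73], [-2.66, 2.66]. Speed limits (rad/s): [2.39, 2.39, 2.79, 3.14, 3.14, 3.14].

### API

Orientations are given as a rotation vector (axis times angle).
In Python, from plant import read_state, eyes, workorder gives the robot as it stands. The module is installed in compiled form; this text tells all that it offers.
- The arm moves only by the tool play_rows, never from a script. Its argument "targets" is one flat list of numbers, 4 for each row, row after row: the shift along the tool's x, y, z in cm, then the turn about the tool's z in degrees. In form: [dx, dy, dz, roll, dx, dy, dz, roll, ...]. A call has 1 to 8 rows; each row is the pose to reach, as a shift and turn from the pose commanded when the call began, along the tool's axes at that moment; what a row does not reach only later rows make up. A row lasts 1/12 s, in which the tool goes at most 41.7 mm and 7.16 degrees, less where a joint would pass 70% of its speed; a pose out of reach is approached as far as the arm can. A call with a gripper value outside its range is refused whole. "grip" is the finger opening in cm, from 0 to 9.3, set as the call begins (left out, the last holds). The fingers move at their own pace and stop on an object; "grip_force" is the grip in N (left out, the last holds). Time passes only in rows, so rows that repeat a pose let the fingers close. It gives the time, the measured TCP pose, the force, the opening and the grip force at its end, in the units of the state.
- read_state(): the state, without advancing time (a new reading comes with each control period).
- eyes.read_camera(name): name is "side" or "top"; returns a dict with "image" (420x560x3 uint8, red, green, blue), "vfov" (degrees; the focal length in pixels is half the picture's height over the tangent of half this angle, whatever the lens; pixels are square), "cx", "cy" (the principal point, pixels), "cam_to_world" (4x4, takes a point from camera to world coordinates). Camera axes: x right, y up, looking along -z (the intrinsics and any distortion apply to the point x, -y, -z); pixel columns grow to the right and rows downward; lengths in m; the calibration is good to about 2 mm. A picture is of the moment at which its call begins. There is no depth.
- workorder.close_job(): hands the job in; it is judged then, once.
The state is a dict: "t": time; "q": joint angles; "dq": joint speeds; "joint_torque": joint torques, N m; "tool_pos": TCP position; "orientation": TCP orientation; "force": force on the tool from outside, world axes, zero at the start; "wrist_torque": the same for the moment, N m; "opening": finger opening in m; "gripper_force": force on a finger pad.
Only numpy, scipy, OpenCV 4.12 (cv2) and the standard library are available. Lean on these libraries where they do the work, as an engineer would, in place of code of your own. Each camera call takes 0.05 s, during which the arm holds its last target. There are 200 camera calls.

## Working session

There is one attempt and no reset: what is moved stays moved. The work goes in short steps, Python scripts to look and compute and a tool call to move; the robot and the scene stay as the last step left them, time stands still between calls to the robot, and variables do not carry over. Pictures are saved under pics/ and viewed, at most 10 in all, crops included, and the job is handed in when it is done.

Besides the shell and the picture viewer there is one more tool, called after ">>>" as name(argument=value, ...) on one line, values as JSON. play_rows: Moves the arm, as the interface text tells. Its arguments: {"type":"object","properties":{"targets":{"type":"array"},"grip":{"type":"number"},"grip_force":{"type":"number"}},"required":["targets"]}

```bash
mkdir -p pics; ls; cat > h.py <<'E'
import numpy as np,cv2
from plant import read_state,eyes,workorder
def cam(n):
    c=eyes.read_camera(n); return c
def save(c,f): cv2.imwrite(f,c['image'][:,:,::-1])
def ray(c,u,v):
    T=np.array(c['cam_to_world']);f=210/np.tan(np.radians(c['vfov'])/2)
    d=T[:3,:3]@np.array([(u-c['cx'])/f,-(v-c['cy'])/f,-1]);return T[:3,3],d
def at(c,u,v,z):
    o,d=ray(c,u,v);return o+d*(z-o[2])/d[2]
def proj(c,p):
    T=np.array(c['cam_to_world']);f=210/np.tan(np.radians(c['vfov'])/2)
    q=T[:3,:3].T@(np.array(p)-T[:3,3]);return np.array([c['cx']-f*q[0]/q[2],c['cy']+f*q[1]/q[2]])
E
python3 - <<'E'
from h import *
for n in('top','side'):
    c=cam(n);save(c,f'pics/{n}0.png');print({k:v for k,v in c.items() if k!='image'})
print(read_state())
E
```

```text
pics
{'vfov': 48.048804428771675, 'cx': 275.94642149541886, 'cy': 206.460048308413, 'cam_to_world': array([[ 0.01544623,  0.98145697, -0.19105922,  0.43974416],
       [-0.999743  ,  0.01833065,  0.01333869, -0.00297516],
       [ 0.01659359,  0.19080409,  0.98148788,  1.13992288],
       [ 0.        ,  0.        ,  0.        ,  1.        ]])}
{'vfov': 57.54113606917486, 'cx': 278.44970568321844, 'cy': 206.59625042338874, 'cam_to_world': array([[-0.99599922,  0.07062788, -0.0547472 ,  0.59760277],
       [-0.08652331, -0.60900185,  0.78843546,  0.64694358],
       [ 0.02234437,  0.79001801,  0.61267632,  0.58661417],
       [ 0.        ,  0.        ,  0.        ,  1.        ]])}
{'t': 0.1, 'q': array([-1.37641817e+00,  1.31087357e-01,  1.48921101e+00, -2.79824585e-05,
        1.52304118e+00, -8.53736385e-02]), 'dq': array([ 0.00080427, -0.00404931, -0.00345539,  0.00055769,  0.00076302,
       -0.00025473]), 'joint_torque': array([ 7.47580634e-04, -5.61341643e+01, -4.93093443e+01,  7.69129512e-02,
        2.91498739e-02, -5.47702189e-05]), 'tool_pos': array([ 0.16559017, -0.57612534,  0.21766904]), 'orientation': array([-3.10918363e+00, -4.37760690e-01,  1.93210774e-04]), 'force': array([ 0.45286461, -0.76397836, -0.05634114]), 'wrist_torque': array([-0.02382479,  0.00830858, -0.0340235 ]), 'gripper_force': 0.0, 'opening': 0.09277660860109342}
```

View pics/top0.png

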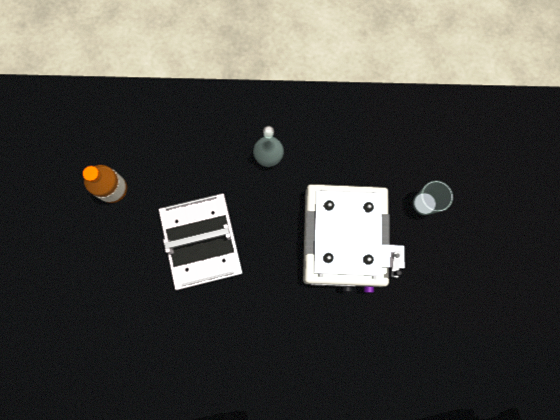

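View pics/side0.png

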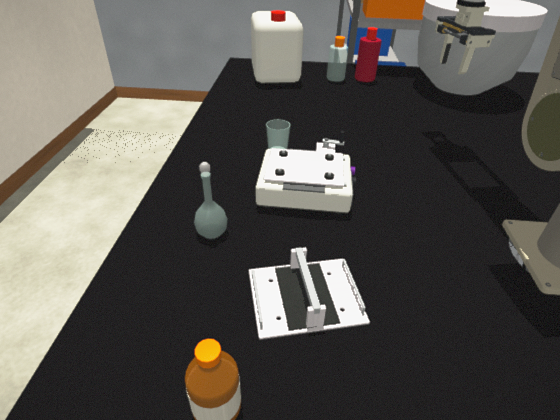

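The top view shows the platform around (200,241) with its holes near (213,212), (177,221), (224,261) and (187,269). The carriage rests are near (329,205), (369,207), (328,258) and (369,259), and the latch is near (397,262). Next I'll enlarge both areas.

```bash
python3 - <<'E'
from h import *
im=cv2.imread('pics/top0.png')
a=im[190:295,150:250];b=im[180:300,295:415]
a=cv2.resize(a,None,fx=4,fy=4,interpolation=cv2.INTER_CUBIC)
b=cv2.resize(b[:,:],None,fx=4,fy=4,interpolation=cv2.INTER_CUBIC)
a=cv2.convertScaleAbs(a,alpha=0.75);b=cv2.convertScaleAbs(b,alpha=1)
b=(255*(b/255.)**1.0).astype('uint8')
o=np.zeros((480,790,3),'uint8');o[:420,:400]=a
o[:480,402:790]=b[:,:388];cv2.imwrite('pics/crop1.png',o)
im=cv2.imread('pics/side0.png')[125:225,245:375]
cv2.imwrite('pics/crop2.png',cv2.resize(im,None,fx=6,fy=6,interpolation=cv2.INTER_CUBIC))
E
```

```text
(no output)
```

View pics/crop1.png

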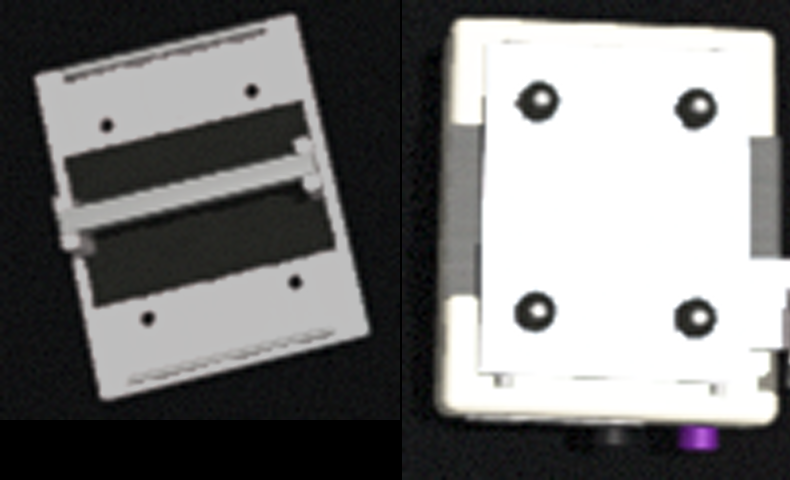

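View pics/crop2.png

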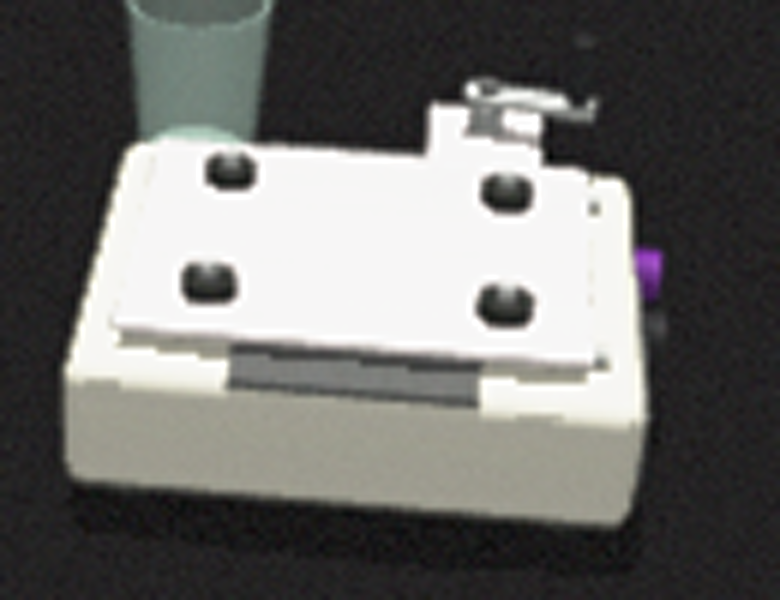

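The crop gives these centres in crop pixels. Holes are at (252,91), (107,125), (295,282) and (148,318). Rests are at (537,102), (697,108), (535,311) and (696,318). Next I'll fit poses to them.

```bash
cat >> h.py <<'E'
def fit(P,M):
    P=np.array(P)[:,:2];M=np.array(M,float);a=P-P.mean(0);b=M-M.mean(0)
    z=(a[:,0]+1j*a[:,1])@np.conj(b[:,0]+1j*b[:,1]);s=abs(z)/(b**2).sum();th=np.angle(z)
    R=np.array([[np.cos(th),-np.sin(th)],[np.sin(th),np.cos(th)]])
    c=P.mean(0)-R@M.mean(0);return c,np.degrees(th),s,(P-(M@R.T+c))*1000
M=[(.06,-.045),(.06,.045),(-.06,-.045),(-.06,.045)]
E
python3 - <<'E'
from h import *
c=cam('top');s=cam('side')
o=-.375
P=[at(c,150+u/4+o,190+v/4+o,.005) for u,v in[(252,91),(107,125),(295,282),(148,318)]]
print('plat',fit(P,M))
S=[at(c,295+(u-402)/4+o,180+v/4+o,.089) for u,v in[(697,108),(537.5,102),(696,318),(535,311)]]
print('shk',fit(S,M))
# housing corners: top z=.07
H=[at(c,295+(u-402)/4+o,180+v/4+o,.07) for u,v in[(776,32),(452,19),(777,424),(437,415)]]
print('house',fit(H,[(.115,-.095),(.115,.095),(-.115,-.095),(-.115,.095)]))
S2=[at(s,245+u/6-.4,125+v/6-.4,.089) for u,v in[(231,172),(208,284),(507,195),(505,306)]]
print('side',fit(S2,M))
for n,u,v,z in[('bottle',91,173,.15),('flask',268,131,.184),('beaker',437,196,.09),('knob',397,272,.132)]:print(n,at(c,u,v,z))
print('knob side',at(s,340,140,.132))
E
```

```text
plat (array([0.57381785, 0.1642584 ]), np.float64(14.76312203455704), np.float64(0.9985416185451496), array([[-0.23988554,  0.02147038],
       [ 0.0822027 ,  0.06130238],
       [ 0.03661442,  0.12084502],
       [ 0.12106842, -0.20361779]]))
shk (array([ 0.58920089, -0.18114866]), np.float64(-1.2888572630401427), np.float64(0.9976528448283066), array([[-0.30079629, -0.51956112],
       [-0.54375106,  0.57205046],
       [ 0.24400909, -0.01986168],
       [ 0.60053826, -0.03262766]]))
house (array([ 0.58611721, -0.1810179 ]), np.float64(-1.417964969238296), np.float64(0.9954284726874337), array([[-0.88584234, -0.63824414],
       [-1.4638732 , -0.69544394],
       [ 2.55329714, -0.06540447],
       [-0.2035816 ,  1.39909254]]))
side (array([ 0.59141369, -0.17266252]), np.float64(-1.5394838790305994), np.float64(0.9883124919444838), array([[-0.578993  , -0.14462015],
       [-0.71328767,  0.12735906],
       [ 0.68050643,  1.34240162],
       [ 0.61177424, -1.32514053]]))
bottle [0.69848812 0.38348862 0.15      ]
flask [0.78946721 0.00351666 0.184     ]
beaker [ 0.6754631  -0.38626672  0.09      ]
knob [ 0.49848098 -0.27687137  0.132     ]
knob side [ 0.5076993  -0.22890004  0.132     ]
```

Both fits agree to within 0.6 mm. The platform is at (0.574, 0.164) with yaw +14.8°, and the shaker carriage is at (0.589, -0.181) with yaw about -1.3°. I'll move above the bar now.

>>> play_rows(targets=[59.7, -60, 0, -88.8, 59.7, -60, 0, -88.8, 59.7, -60, 0, -88.8, 59.7, -60, 0, -88.8, 59.7, -60, 0, -88.8, 59.7, -60, 0, -88.8, 59.7, -60, 0, -88.8, 59.7, -60, 0, -88.8], grip=7)

```text
t: 0.87
tool_pos: [0.3268, -0.2828, 0.2186]
orientation: [2.514, 1.883, 0.0]
force: [1.2, -0.8, 0.4]
opening: 0.0702
gripper_force: 0.0
```

```bash
cat >> h.py <<'E'
from scipy.spatial.transform import Rotation as Ro
def go(x,y,z,ang):
    "rel. move (cm,deg) to world TCP; ang = world angle of tool y"
    s=read_state();R=Ro.from_rotvec(s['orientation']).as_matrix()
    d=R.T@(np.array([x,y,z])-s['tool_pos'])*100
    a=np.degrees(np.arctan2(R[1,1],R[0,1]))
    r=-((ang-a+90)%180-90)
    print('t',round(s['t'],2),'pos',s['tool_pos'].round(4),'yang',a.round(2),'tilt',R[:,2].round(4),'F',s['force'].round(2),'q6',s['q'][5].round(2),'open',s['opening'].round(4));print('move',d.round(2),'roll',round(r,2))
E
python3 -c "
from h import *
go(.574,.164,.219,14.8)"
```

```text
Traceback (most recent call last):
  File "h.py", line 27, in go
    print('t',round(s['t'],2),'pos',s['tool_pos'].round(4),'yang',a.round(2),'tilt',R[:,2].round(4),'F',s['force'].round(2),'q6',s['q'][5].round(2),'open',s['opening'].round(4));print('move',d.round(2),'roll',round(r,2))
                                                                                                                                                           ^^^^^^^^^^^^^^^^^^
AttributeError: 'float' object has no attribute 'round'
```

```bash
sed -i "s/s\['opening'\].round(4)/round(s['opening'],4)/" h.py
python3 -c "
from h import *
go(.574,.164,.219,14.8)"
```

```text
t 0.87 pos [ 0.3268 -0.2828  0.2186] yang -16.35 tilt [ 3.e-04 -2.e-04 -1.e+00] F [ 1.22 -0.81  0.42] q6 -0.55 open 0.0702
move [ 4.983e+01  1.114e+01 -4.000e-02] roll -31.15
```

>>> play_rows(targets=[49.8, 11.1, 0, -31.1, 49.8, 11.1, 0, -31.1, 49.8, 11.1, 0, -31.1, 49.8, 11.1, 0, -31.1, 49.8, 11.1, 0, -31.1, 49.8, 11.1, 0, -31.1, 49.8, 11.1, 0, -31.1, 49.8, 11.1, 0, -31.1])

```text
t: 1.53
tool_pos: [0.4898, 0.0084, 0.2187]
orientation: [1.924, 2.483, 0.0]
force: [0.3, -0.7, -0.2]
opening: 0.0698
gripper_force: 0.0
```

```bash
python3 -c "
from h import *
go(.574,.164,.12,14.8)"
```

```text
t 1.53 pos [0.4898 0.0084 0.2187] yang 14.45 tilt [ 5.e-04 -1.e-04 -1.e+00] F [ 0.32 -0.71 -0.23] q6 -0.34 open 0.0698
move [12.97 12.03  9.87] roll -0.35
```

>>> play_rows(targets=[13, 12, 8, -0.3, 13, 12, 8, -0.3, 13, 12, 8, -0.3, 13, 12, 8, -0.3, 13, 12, 8, -0.3, 13, 12, 8, -0.3, 13, 12, 8, -0.3, 13, 12, 8, -0.3])

```text
t: 2.2
tool_pos: [0.5728, 0.1617, 0.1386]
orientation: [-1.918, -2.488, 0.001]
force: [0.0, 1.0, -0.1]
opening: 0.0702
gripper_force: 0.0
```

```bash
python3 -c "
from h import *
go(.574,.164,.031,14.8)"
```

```text
t 2.2 pos [0.5728 0.1617 0.1386] yang 14.75 tilt [-6.e-04 -5.e-04 -1.e+00] F [ 0.04  1.02 -0.12] q6 -0.07 open 0.0702
move [ 0.2   0.18 10.76] roll -0.05
```

>>> play_rows(targets=[0.1, 0.1, 3.7, 0, 0.1, 0.1, 7.5, 0, 0.1, 0.1, 10.7, 0, 0.1, 0.1, 10.7, 0, 0.1, 0.1, 10.7, 0])

```text
t: 2.62
tool_pos: [0.5723, 0.1618, 0.0311]
orientation: [-1.919, -2.485, 0.004]
force: [-0.6, -0.1, 0.1]
opening: 0.0701
gripper_force: 0.0
```

>>> play_rows(targets=[0, 0, 0, 0, 0, 0, 0, 0, 0, 0, 0, 0, 0, 0, 0, 0, 0, 0, 0, 0, 0, 0, 0, 0, 0, 0, 0, 0, 0, 0, 0, 0], grip=0, grip_force=40)

```text
t: 3.28
tool_pos: [0.5737, 0.1633, 0.0316]
orientation: [-1.918, -2.488, 0.0]
force: [-0.7, 0.0, 0.0]
opening: 0.0211
gripper_force: 0.0
```

```bash
python3 -c "
from h import *
go(.574,.164,.031,14.8);print(read_state())"
```

```text
t 3.28 pos [0.5737 0.1633 0.0316] yang 14.73 tilt [-1.e-04 -0.e+00 -1.e+00] F [-0.74  0.03  0.03] q6 -0.07 open 0.0211
move [0.06 0.04 0.06] roll -0.07
{'t': 3.2833, 'q': array([ 1.91349646e-01,  2.84779778e-01,  1.66758289e+00, -3.56532902e-05,
        1.18931402e+00, -6.57835075e-02]), 'dq': array([ 3.87378472e-04,  2.08890165e-03, -8.89724017e-04, -1.39514743e-04,
        3.54201915e-04,  6.85398977e-05]), 'joint_torque': array([-1.03846978e-02, -5.87275994e+01, -4.40464461e+01,  7.11271539e-02,
        1.88676012e-02, -5.07029665e-05]), 'tool_pos': array([0.57374562, 0.163285  , 0.03163497]), 'orientation': array([-1.91825497e+00, -2.48791258e+00,  1.33380027e-04]), 'force': array([-0.74082242,  0.02938926,  0.03425003]), 'wrist_torque': array([-0.04775142, -0.08420102,  0.00986942]), 'gripper_force': 0.0, 'opening': 0.021065851566355816}
```

>>> play_rows(targets=[0, 0, 0, 0, 0, 0, 0, 0, 0, 0, 0, 0, 0, 0, 0, 0])

```text
t: 3.62
tool_pos: [0.5739, 0.1633, 0.0316]
orientation: [1.918, 2.488, 0.0]
force: [1.1, 0.8, -1.1]
opening: 0.0135
gripper_force: 40.0
```

>>> play_rows(targets=[0, 0, -1, 0, 0, 0, -4, 0, 0, 0, -8, 0, 0, 0, -12, 0, 0, 0, -12, 0, 0, 0, -12, 0, 0, 0, -12, 0])

```text
t: 4.2
tool_pos: [0.5728, 0.163, 0.1506]
orientation: [-1.918, -2.487, 0.002]
force: [-0.2, -0.5, -7.0]
opening: 0.0135
gripper_force: 40.0
```

```bash
python3 -c "
from h import *
c=cam('top');save(c,'pics/t1.png')
go(.589,-.181,.160,-1.35);print(read_state()['force'],read_state()['gripper_force'])
im=c['image'][170:300,130:260,::-1]
cv2.imwrite('pics/t1c.png',cv2.resize(im,None,fx=4.5,fy=4.5,interpolation=cv2.INTER_CUBIC))
"
```

```text
t 4.25 pos [0.572  0.1629 0.1492] yang 14.73 tilt [-4.4e-03 -9.0e-04 -1.0e+00] F [-1.03 -0.41 -6.63] q6 -0.07 open 0.0135
move [-33.69  -7.1   -1.06] roll 16.08
[-1.03270753 -0.41078873 -6.6334987 ] 39.997156262397766
```

View pics/t1c.png

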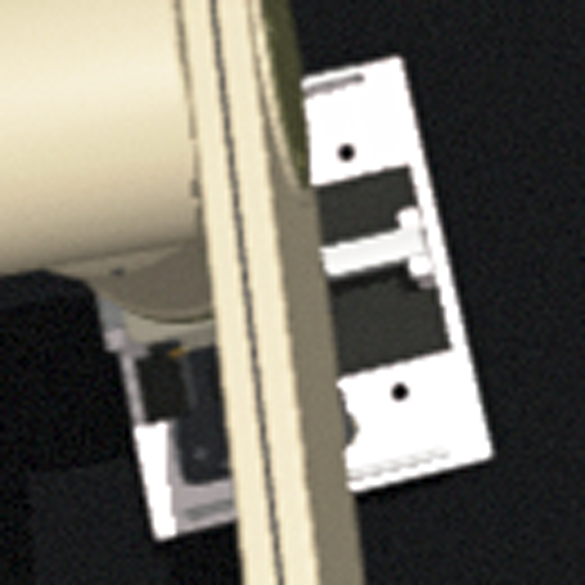

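The held platform shows its two right holes at crop (346,152) and (399,391). From these I'll get the platform's offset from the TCP.

```bash
python3 -c "
from h import *
c=cam('top')
P=[at(c,130+u/4.5-.39,170+v/4.5-.39,.1206) for u,v in[(346,152),(399,391)]]
r=fit(P,[(.06,-.045),(-.06,-.045)]);print(r)
s=read_state();print((r[0]-s['tool_pos'][:2])*1000)
# refine pin positions w/ z .084
S=[at(c,295+(u-402)/4-.375,180+v/4-.375,.084) for u,v in[(697,108),(537.5,102),(696,318),(535,311)]]
print(fit(S,M)[:3])
go(.589,-.181,.160,-1.35)
"
```

```text
(array([0.57270563, 0.16450962]), np.float64(14.660050881342604), np.float64(1.001063816606595), array([[ 0.06175101,  0.01615406],
       [-0.06175101, -0.01615406]]))
[1.04260589 1.68314052]
(array([ 0.58991197, -0.18199636]), np.float64(-1.2888572630401542), np.float64(1.0023994007431343))
t 4.3 pos [0.5717 0.1628 0.1486] yang 14.73 tilt [-0.0053 -0.0011 -1.    ] F [-0.34 -0.12 -7.36] q6 -0.07 open 0.0139
move [-33.69  -7.07  -1.11] roll 16.08
```

>>> play_rows(targets=[-2, -0.5, -1, 1, -6, -1.3, -1, 3, -10, -2.1, -1, 5, -14, -3, -1, 7, -18, -3.8, -1, 9, -22, -4.7, -1, 11, -26, -5.5, -1, 13, -30, -6.3, -1, 15])

```text
t: 4.97
tool_pos: [0.5872, -0.1444, 0.1588]
orientation: [-2.226, -2.211, 0.003]
force: [1.7, 1.2, -5.4]
opening: 0.0135
gripper_force: 40.0
```

```bash
python3 -c "
from h import *
go(.589,-.183,.145,-1.35)"
```

```text
t 4.97 pos [ 0.5872 -0.1444  0.1588] yang -0.37 tilt [-0.0044  0.0015 -1.    ] F [ 1.65  1.22 -5.43] q6 -0.32 open 0.0135
move [-3.87  0.21  1.38] roll 0.98
```

>>> play_rows(targets=[-1.3, 0.1, 0.4, 0.5, -2.6, 0.2, 0.9, 1, -3.8, 0.2, 1.3, 1, -3.8, 0.2, 1.3, 1, -3.8, 0.2, 1.3, 1, -3.8, 0.2, 1.3, 1, -3.8, 0.2, 1.3, 1])

```text
t: 5.55
tool_pos: [0.5911, -0.1795, 0.1487]
orientation: [-2.244, -2.198, -0.0]
force: [-0.3, 0.3, -6.7]
opening: 0.0138
gripper_force: 40.0
```

```bash
python3 -c "
from h import *
c=cam('top')
go(.589,-.183,.129,-1.35)
im=c['image'][170:310,290:430,::-1]
im=cv2.resize(im,None,fx=4,fy=4,interpolation=cv2.INTER_CUBIC)
cv2.imwrite('pics/t2.png',im)
"
```

```text
t 5.6 pos [ 0.5912 -0.1796  0.1489] yang -1.17 tilt [ 3.e-04  2.e-04 -1.e+00] F [ 0.16 -0.2  -5.63] q6 -0.36 open 0.0135
move [-0.34 -0.22  1.99] roll 0.18
```

View pics/t2.png

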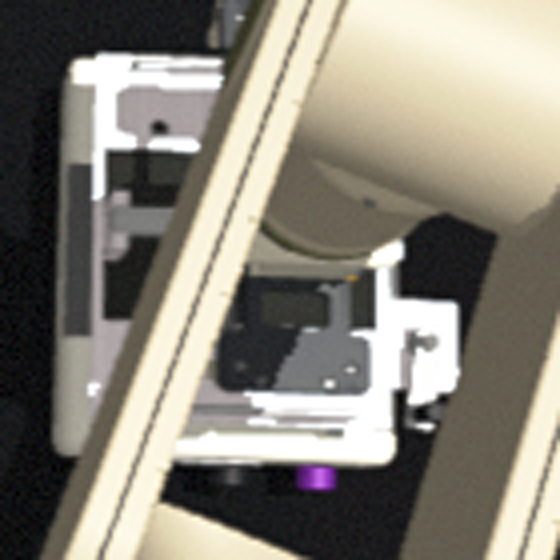

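One hole, the (+60,+45) one, is visible at crop (159,127). I'll use it to check the hover offset.

```bash
python3 -c "
from h import *
c=cam('top')
s=read_state()
p=at(c,290+159/4-.375,170+127/4-.375,.1203)[:2]
a=np.radians(-1.3);R=np.array([[np.cos(a),-np.sin(a)],[np.sin(a),np.cos(a)]])
ctr=p-R@[.06,.045];print(ctr,(ctr-s['tool_pos'][:2])*1000)
go(.589,-.183,.129,-1.35)
"
```

```text
[ 0.59089787 -0.17856543] [-0.40681103  1.27688321]
t 5.65 pos [ 0.5913 -0.1798  0.149 ] yang -1.18 tilt [ 6.e-04 -0.e+00 -1.e+00] F [-1.3   0.73 -6.54] q6 -0.36 open 0.0139
move [-0.32 -0.23  2.  ] roll 0.17
```

>>> play_rows(targets=[-0.2, -0.1, 0.6, 0.2, -0.35, -0.2, 1.2, 0.2, -0.35, -0.2, 1.8, 0.2, -0.35, -0.2, 1.9, 0.2, -0.35, -0.2, 1.9, 0.2, -0.35, -0.2, 1.9, 0.2, -0.35, -0.2, 1.9, 0.2])

```text
t: 6.23
tool_pos: [0.589, -0.1845, 0.1299]
orientation: [2.25, 2.192, 0.0]
force: [0.7, -0.5, -6.9]
opening: 0.0136
gripper_force: 40.0
```

```bash
python3 -c "
from h import *
go(.5895,-.1833,.1266,-1.3);print(read_state()['wrist_torque'])
"
```

```text
t 6.23 pos [ 0.589  -0.1845  0.1299] yang -1.48 tilt [ 4.e-04 -1.e-04 -1.e+00] F [ 0.71 -0.46 -6.92] q6 -0.36 open 0.0136
move [0.12 0.04 0.33] roll -0.18
[-0.08606642 -0.11426861 -0.05960133]
```

>>> play_rows(targets=[0.12, 0.05, 0.15, -0.2, 0.12, 0.05, 0.3, -0.2, 0.12, 0.05, 0.35, -0.2, 0.12, 0.05, 0.4, -0.2, 0.12, 0.05, 0.42, -0.2, 0.12, 0.05, 0.42, -0.2, 0.12, 0.05, 0.42, -0.2])

```text
t: 6.82
tool_pos: [0.5894, -0.1832, 0.1255]
orientation: [2.246, 2.197, 0.0]
force: [-0.5, -0.8, -6.2]
opening: 0.0137
gripper_force: 40.0
```

```bash
python3 -c "
from h import *
go(.5895,-.1833,.1266,-1.3);print(read_state()['wrist_torque'])
"
```

```text
t 6.82 pos [ 0.5894 -0.1832  0.1255] yang -1.27 tilt [ 1.e-04  0.e+00 -1.e+00] F [-0.52 -0.76 -6.21] q6 -0.36 open 0.0137
move [-0.01  0.01 -0.11] roll 0.03
[-0.05964166 -0.10700214  0.0048766 ]
```

>>> play_rows(targets=[0, 0, 0.05, 0, 0, 0, 0.1, 0, 0, 0, 0.1, 0, 0, 0, 0.1, 0])

```text
t: 7.15
tool_pos: [0.5896, -0.1832, 0.1245]
orientation: [2.246, 2.196, 0.0]
force: [1.1, 0.2, -5.9]
opening: 0.0132
gripper_force: 40.0
```

>>> play_rows(targets=[0, 0, 0.05, 0, 0, 0, 0.1, 0, 0, 0, 0.1, 0, 0, 0, 0.1, 0])

```text
t: 7.48
tool_pos: [0.5895, -0.1831, 0.1235]
orientation: [2.246, 2.196, 0.0]
force: [1.1, -0.7, -6.7]
opening: 0.0137
gripper_force: 40.0
```

There's still no contact load, and the underside is about 3 mm below the pin tips, so the holes seem to be over the pins. I'll keep lowering gently.

>>> play_rows(targets=[0, 0, 0.05, 0, 0, 0, 0.1, 0, 0, 0, 0.15, 0, 0, 0, 0.15, 0, 0, 0, 0.15, 0])

```text
t: 7.9
tool_pos: [0.5895, -0.1832, 0.1219]
orientation: [2.246, 2.197, 0.0]
force: [2.8, 1.6, -6.3]
opening: 0.0139
gripper_force: 40.0
```

>>> play_rows(targets=[0, 0, 0.05, 0, 0, 0, 0.1, 0, 0, 0, 0.15, 0, 0, 0, 0.15, 0, 0, 0, 0.15, 0])

```text
t: 8.32
tool_pos: [0.5895, -0.1832, 0.1204]
orientation: [2.246, 2.197, 0.0]
force: [2.6, 0.5, -5.7]
opening: 0.0139
gripper_force: 40.0
```

>>> play_rows(targets=[0, 0, 0.05, 0, 0, 0, 0.1, 0, 0, 0, 0.1, 0, 0, 0, 0.1, 0])

```text
t: 8.65
tool_pos: [0.5896, -0.1833, 0.1197]
orientation: [2.246, 2.196, 0.0]
force: [3.8, 0.5, -4.2]
opening: 0.0134
gripper_force: 40.0
```

```bash
python3 -c "
from h import *
go(.5895,-.1833,.1196,-1.3);print(read_state()['wrist_torque'])
c=cam('side');save(c,'pics/s3.png')
im=c['image'][100:230,230:400,::-1]
im=cv2.resize(im,None,fx=4.6,fy=4.6,interpolation=cv2.INTER_CUBIC)
cv2.imwrite('pics/s3c.png',im)
"
```

```text
t 8.65 pos [ 0.5896 -0.1833  0.1197] yang -1.27 tilt [ 6.e-04 -2.e-04 -1.e+00] F [ 3.75  0.5  -4.22] q6 -0.36 open 0.0134
move [ 0.   -0.02  0.01] roll 0.03
[ 0.16471932 -0.6766097   0.02365403]
```

View pics/s3c.png

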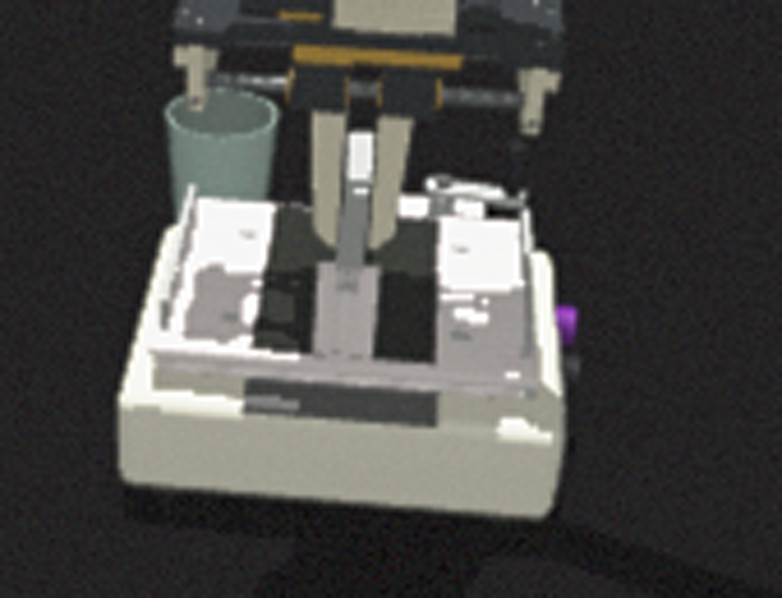

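The platform is down with the pin tips showing in the holes, and the rests are taking part of the load. I'll release, then rise.

>>> play_rows(targets=[0, 0, 0.03, 0, 0, 0, 0.03, 0, 0, 0, 0.03, 0, 0, 0, 0.03, 0, 0, 0, 0.03, 0, 0, 0, 0.03, 0], grip=4)

```text
t: 9.2
tool_pos: [0.5894, -0.1832, 0.1193]
orientation: [2.246, 2.197, -0.0]
force: [-0.4, -0.1, 0.1]
opening: 0.0396
gripper_force: 0.0
```

>>> play_rows(targets=[0, 0, -2, 0, 0, 0, -5, 0, 0, 0, -9, 0, 0, 0, -12, 0, 0, 0, -12, 0, 0, 0, -12, 0])

```text
t: 9.7
tool_pos: [0.5909, -0.1838, 0.2424]
orientation: [2.242, 2.193, 0.004]
force: [1.6, -0.5, -1.4]
opening: 0.0399
gripper_force: 0.0
```

```bash
python3 -c "
from h import *
c=cam('side');t=cam('top')
a=cv2.resize(c['image'][110:220,240:380,::-1],None,fx=4.3,fy=4.3,interpolation=cv2.INTER_CUBIC)[:,:560]
b=cv2.resize(t['image'][240:300,370:420,::-1],None,fx=4,fy=4,interpolation=cv2.INTER_CUBIC)
print(a.shape,b.shape)
o=np.zeros((480,790,3),'uint8');o[:a.shape[0],:560]=a;o[:240,570:770]=b;cv2.imwrite('pics/c4.png',o)
go(.5,-.28,.2,0)
"
```

```text
(473, 560, 3) (240, 200, 3)
t 9.8 pos [ 0.589  -0.183   0.2381] yang -1.27 tilt [-1.2e-03  5.0e-04 -1.0e+00] F [ 0.26 -0.18 -0.92] q6 -0.36 open 0.0398
move [-9.89 -8.68  3.82] roll -1.27
```

View pics/c4.png

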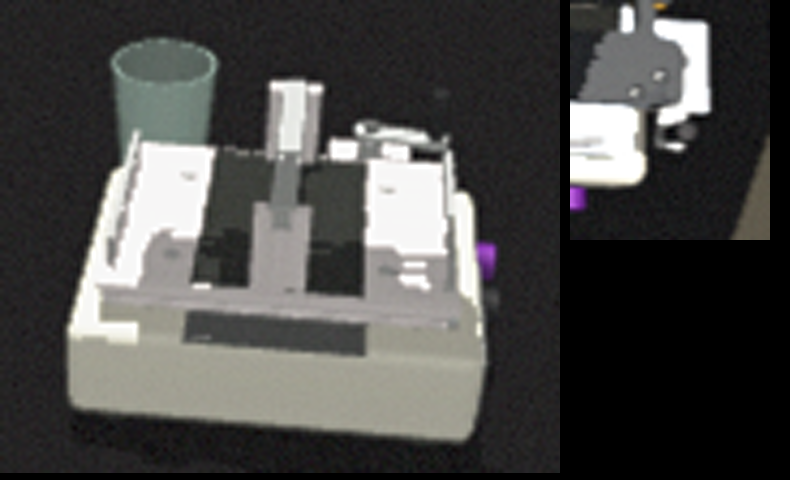

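The platform is seated. The knob shows at top-crop (687,130), and the latch arm points along -x. Next I'll check the knob's position against the latch geometry.

```bash
python3 -c "
from h import *
t=cam('top')
C=np.array([.5895,-.182]);a=np.radians(-1.3);R=np.array([[np.cos(a),-np.sin(a)],[np.sin(a),np.cos(a)]])
piv=C+R@[-.05,-.106];k=at(t,370+117/4-.4,240+130/4-.4,.130)[:2]
d=R.T@(k-piv);print('knob',k,'r',np.hypot(*d),'th',np.arctan2(d[1],-d[0]))
for th in(0,.1,.2,.4,.8,1.2,1.4,1.6,1.7):print(th,(piv+R@[-.04*np.cos(th),.04*np.sin(th)]).round(4))
go(k[0],k[1],.16,45)
"
```

```text
knob [ 0.4984504  -0.28137543] r 0.03904169799825217 th 0.11769673783710032
0 [ 0.4971 -0.2859]
0.1 [ 0.4974 -0.2819]
0.2 [ 0.4981 -0.278 ]
0.4 [ 0.5006 -0.2704]
0.8 [ 0.5099 -0.2575]
1.2 [ 0.5235 -0.2492]
1.4 [ 0.5312 -0.2473]
1.6 [ 0.5392 -0.2469]
1.7 [ 0.5432 -0.2473]
t 9.85 pos [ 0.5885 -0.1829  0.2372] yang -1.28 tilt [-0.0027  0.001  -1.    ] F [0.87 0.24 0.5 ] q6 -0.36 open 0.0396
move [-10.05  -8.77   7.74] roll -46.28
```

>>> play_rows(targets=[-2.5, -2.2, 0, -7, -5, -4.4, 2, -14, -7.5, -6.6, 4, -21, -10, -8.8, 6, -28, -10, -8.8, 7, -35, -10, -8.8, 7, -42, -10, -8.8, 7, -46.3, -10, -8.8, 7, -46.3], grip=4)

```text
t: 10.52
tool_pos: [0.4977, -0.2807, 0.1666]
orientation: [-1.196, -2.901, -0.001]
force: [-0.7, -0.5, 0.3]
opening: 0.0403
gripper_force: 0.0
```

>>> play_rows(targets=[0, 0, 0, 0, 0, 0, 0, 0, 0, 0, 0, 0])

```text
t: 10.77
tool_pos: [0.4991, -0.2809, 0.1687]
orientation: [-1.204, -2.901, -0.0]
force: [-0.8, -1.1, 0.9]
opening: 0.0401
gripper_force: 0.0
```

```bash
python3 -c "
from h import *
go(.498,-.2815,.118,45)
"
```

```text
t 10.77 pos [ 0.4991 -0.2809  0.1687] yang 44.93 tilt [-6.e-04  4.e-04 -1.e+00] F [-0.85 -1.06  0.94] q6 -1.39 open 0.0401
move [ 0.03 -0.12  5.07] roll -0.07
```

>>> play_rows(targets=[0, -0.1, 1.5, 0, 0, -0.1, 3, 0, 0, -0.1, 4.5, 0, 0, -0.1, 5, 0, 0, -0.1, 5, 0, 0, -0.1, 5, 0])

```text
t: 11.27
tool_pos: [0.4985, -0.2818, 0.1194]
orientation: [-1.202, -2.902, -0.0]
force: [0.3, -0.9, 0.4]
opening: 0.0399
gripper_force: 0.0
```

>>> play_rows(targets=[0, 0, 0, 0, 0, 0, 0, 0, 0, 0, 0, 0, 0, 0, 0, 0], grip=2, grip_force=3)

```text
t: 11.6
tool_pos: [0.4989, -0.2822, 0.1199]
orientation: [1.201, 2.902, -0.0]
force: [-0.4, -0.1, -0.3]
opening: 0.0213
gripper_force: 0.0
```

```bash
python3 -c "
from h import *
go(.498,-.2815,.118,45)
s=read_state();R=Ro.from_rotvec(s['orientation']).as_matrix()
a=np.radians(-1.3);Q=np.array([[np.cos(a),-np.sin(a)],[np.sin(a),np.cos(a)]])
piv=np.array([.5895,-.182])+Q@[-.05,-.106]
for th in(.3,.5,.7,.9,1.1,1.3,1.5,1.6,1.7):
  p=piv+Q@[-.04*np.cos(th),.04*np.sin(th)];print(th,(R.T@(np.r_[p,.118]-s['tool_pos'])*100).round(2))
"
```

```text
t 11.6 pos [ 0.4989 -0.2822  0.1199] yang 45.02 tilt [ 1.e-03 -7.e-04 -1.e+00] F [-0.43 -0.07 -0.28] q6 -1.39 open 0.0213
move [ 0.11 -0.02  0.19] roll 0.02
0.3 [0.54 0.59 0.19]
0.5 [0.83 1.33 0.19]
0.7 [0.96 2.12 0.19]
0.9 [0.93 2.92 0.19]
1.1 [0.74 3.7  0.19]
1.3 [0.4  4.42 0.19]
1.5 [-0.08  5.06  0.19]
1.6 [-0.36  5.34  0.19]
1.7 [-0.67  5.6   0.19]
```

>>> play_rows(targets=[0.5, 0.7, 0.1, 0, 0.8, 1.4, 0.1, 0, 0.95, 2.1, 0.1, 0, 0.9, 2.9, 0.1, 0, 0.8, 3.6, 0.1, 0, 0.6, 4.3, 0.1, 0, 0.2, 5, 0.1, 0, 0, 5.3, 0.1, 0])

```text
t: 12.27
tool_pos: [0.5373, -0.2439, 0.1182]
orientation: [1.2, 2.903, 0.0]
force: [-2.0, 0.9, 0.5]
opening: 0.02
gripper_force: 0.4
```

```bash
python3 -c "
from h import *
go(.5392,-.2469,.118,45)
"
```

```text
t 12.27 pos [ 0.5373 -0.2439  0.1182] yang 45.07 tilt [ 6.e-04 -0.e+00 -1.e+00] F [-1.98  0.85  0.47] q6 -1.3 open 0.02
move [-0.35 -0.08  0.02] roll 0.07
```

>>> play_rows(targets=[-0.1, 0.1, 0, 0, -0.2, 0.15, 0, 0, -0.25, 0.2, 0, 0, -0.3, 0.25, 0, 0, -0.3, 0.25, 0, 0, -0.3, 0.25, 0, 0])

```text
t: 12.77
tool_pos: [0.5398, -0.245, 0.1181]
orientation: [1.202, 2.902, -0.0]
force: [0.1, -1.1, -0.5]
opening: 0.02
gripper_force: 0.2
```

>>> play_rows(targets=[-0.1, 0.1, 0, 0, -0.15, 0.15, 0, 0, -0.2, 0.2, 0, 0, -0.2, 0.2, 0, 0, -0.2, 0.2, 0, 0])

```text
t: 13.18
tool_pos: [0.5428, -0.2448, 0.1182]
orientation: [1.201, 2.903, -0.0]
force: [-0.6, -0.1, -0.1]
opening: 0.0202
gripper_force: 0.2
```

The geometry puts the latch at about 1.6 rad. I'll open the fingers, rise clear and check.

>>> play_rows(targets=[0, 0, 0, 0, 0, 0, 0, 0, 0, 0, -1, 0, 0, 0, -4, 0, 0, 0, -8, 0, 0, 0, -12, 0, 0, 0, -14, 0, 0, 0, -14, 0], grip=3)

```text
t: 13.85
tool_pos: [0.5454, -0.2462, 0.2667]
orientation: [1.197, 2.892, -0.002]
force: [0.6, 0.4, 1.6]
opening: 0.0302
gripper_force: 0.0
```

>>> play_rows(targets=[4, -4, 0, 0, 8, -8, 0, 0, 12, -12, 0, 0, 12, -12, 0, 0, 12, -12, 0, 0])

```text
t: 14.27
tool_pos: [0.3677, -0.244, 0.2573]
orientation: [-1.203, -2.899, 0.001]
force: [-0.9, 0.8, -0.4]
opening: 0.0299
gripper_force: 0.0
```

```bash
python3 -c "
from h import *
c=cam('side');t=cam('top')
a=cv2.resize(c['image'][110:220,240:380,::-1],None,fx=4.3,fy=4.3,interpolation=cv2.INTER_CUBIC)[:,:440]
b=cv2.resize(t['image'][170:300,295:415,::-1],None,fx=3,fy=3,interpolation=cv2.INTER_CUBIC)[:,:350]
o=np.zeros((480,790,3),'uint8');o[:a.shape[0],:440]=a;o[:390,440:790]=b;cv2.imwrite('pics/c5.png',o)
go(.5,-.28,.2,0)
C=np.array([.5895,-.182]);a=np.radians(-1.3);R=np.array([[np.cos(a),-np.sin(a)],[np.sin(a),np.cos(a)]])
piv=C+R@[-.05,-.106]
for th in (1.2,1.4,1.6):
  p=proj(c,np.r_[piv+R@[-.04*np.cos(th),.04*np.sin(th)],.132]);q=proj(t,np.r_[piv+R@[-.04*np.cos(th),.04*np.sin(th)],.132])
  print(th,(p-[240,110])*4.3,(q-[295,170])*3+[440,0])
"
```

```text
t 14.37 pos [ 0.3719 -0.245   0.2585] yang 44.91 tilt [ 1.2e-03 -9.0e-04 -1.0e+00] F [-0.3   0.22  1.06] q6 -1.48 open 0.0302
move [-11.52   6.6    5.87] roll 44.91
1.2 [402.07152075 111.30392955] [706.23845098 270.07027446]
1.4 [389.11682702 112.04248612] [703.19663903 259.15542832]
1.6 [375.69788519 111.53098134] [702.35120439 247.98056465]
```

View pics/c5.png

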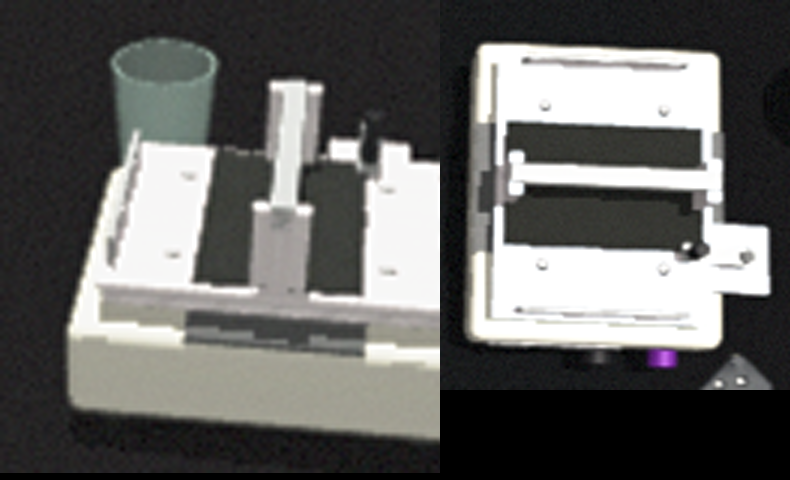

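The knob is at top-crop (703,247) and side-crop (374,115), which matches 1.6 rad in both views. Pins show in all four holes and the robot is clear of everything.

```bash
python3 -c "
from h import *
print(workorder.close_job())"
```

```text
the job is handed in; nothing more can be done
None
```

The platform is seated on all four pins, the latch is fully across its edge at about 1.6 rad and released, and the glassware was left alone; the job is handed in at about 14.4 s, though `close_job()` returned no verdict.

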